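# Slide a cross rod through two bossheads and hold it for clamping

### The arm

A 7-joint arm with a two-finger parallel gripper is mounted at the origin on the work surface. World frame = base frame: x ahead of the robot, y to its left, z up, the work surface at z = 0. Lengths are in mm, angles in rad, forces in N, time in s.
With the tool pointing down it reaches from about 400 to 875 mm from the base axis. Payload 19.3 kg.
Tool frame: the origin (TCP) lies at the very end of the fingers, on their centre line; the grasp point (between the pads) lies 19 mm behind it (grip_point_offset is the z of the grasp point in the tool frame, in mm); z points along the fingers, y is the line along which they close (so a half turn about z gives the same grasp; the last joint's range is limited). The gripper opens to 85 mm and grips with 20 to 120 N. Pads are 22 mm wide; open, the fingers measure 114 mm over their backs; the gripper's body (76 mm by 85 mm) begins 54 mm behind the grasp point. The pads swing forward as they close: fully open they stand 13 mm farther back than shut.
Start: joints at [1.035, 0.521, -0.036, 1.599, 0.021, 1.021, -0.113], TCP at [280.683, -558.419, 231.291] pointing down, gripper open.
Joint ranges: [-2.91, 2.91], [-0.3, 2.13], [-1.5, 1.42], [0.17, 2.43], [-1.26, 4.41], [0.16, 1.93], [-2.52, 2.52]. Speed limits (rad/s): [1.89, 1.89, 2.39, 2.39, 3.01, 3.01, 3.01].

### API

Orientations are given as a 3x3 rotation matrix whose columns are the frame's x, y, z axes.
In Python, from workcell import movep, movel, goto_joints, open_gripper, clamp, wait, inverse_kinematics, read_state, camera, PlanningError, finish_job, grip_point_offset gives the robot as it stands. Calls block until the motion is done:
- movep(position, orientation): joint-space move of the TCP to a pose.
- movel(position, frame=None, max_speed=150, guard=None): straight line of the TCP; frame=None keeps the orientation; max_speed is the mean speed in mm/s. With guard (N) it stops when the force on the tool has changed by that much, and returns True; else False.
- goto_joints(angles): joint-space move.
- open_gripper() and clamp(): open the fingers fully, or close them until they stop; the grip force is fixed at half the most.
- wait(seconds).
- inverse_kinematics(position, orientation): joint angles nearest the present ones, or None.
- read_state(): the state.
- camera(name): name is "side" or "top"; returns a dict with "image" (400x640x3 uint8, blue, green, red), "range_z" (400x640 float32, mm along the optical axis (not along the pixel's ray), 0 where there is no reading), "fx", "fy", "cx", "cy" (pixels), "dist_coeffs" ([k1, k2, p1, p2, k3] as OpenCV has them; the pictures are not rectified), "cam_to_world" (4x4, takes a point from camera to world coordinates). Camera axes: x right, y up, looking along -z (the intrinsics and any distortion apply to the point x, -y, -z); pixel columns grow to the right and rows downward; lengths in mm; the calibration is good to about 2 mm. A picture is of the moment at which its call begins.
A pose or a line that the arm cannot do raises PlanningError and nothing moves.
- finish_job(): hands the job in; it is judged then, once.
The state is a dict: "time": time; "qpos": joint angles; "qvel": joint speeds; "joint_efforts": joint torques, N m; "eef_pos": TCP position; "tool_rot": TCP orientation; "ft_force": force on the tool from outside, world axes, zero at the start; "torque": the same for the moment, N m; "finger_gap": finger opening in mm; "gripper_force": force on a finger pad.
Only numpy, scipy, OpenCV 4.12 (cv2) and the standard library are available. Lean on these libraries where they do the work, as an engineer would, in place of code of your own. Each camera call takes 0.05 s, during which the arm holds its last target. There are 200 camera calls.

### The job

Pick up the longer of the two loose rods and slide it lengthwise through the cross hole of one bosshead on the support stand and then on through the other, without ramming it against them, until it sticks out by about 30 mm past the far one. Finish while still holding the rod there in the gripper, still and level in the middle of both holes its weight in the gripper and not bearing on either bosshead, so that I can do up the thumbscrews. Leave the beaker, the bottle, the short rod and the spare bosshead where they are.

Things in the scene. Friction and masses are not known exactly. Their poses are not given: they have to be found in the camera images.
- long_rod: the longer loose rod: bare metal, round, 12 mm in diameter, 300 mm long overall, hemispherical ends, about 0.1 kg. It starts lying on the 2 mm thick white bench liner (its axis 8 mm above the bench). Origin at its middle, on its axis; its x axis runs along the rod. Both ends are alike
- rod_end_a (a point): the very end of the long rod on its +x side, on the rod's axis, 150 mm from the middle
- rod_end_b (a point): the very end of the long rod on its -x side, on the rod's axis, 150 mm from the middle
- frame: double-rod support stand, fixed to the bench: grey plate 160 (x) by 260 mm (y), top 14 mm up; two steel uprights, 12 mm thick, 350 mm tall, at x=+32, y=+70 and -70 mm, each with an aluminium bosshead. Origin on the bench under the plate's middle; x away from the robot at yaw 0, z up, y along the common axis of both cross holes, which runs at x=0, z=180 mm. Can be threaded from either side
- boss_left (a point): centre of the cross hole of the bosshead at y=+70 mm of the stand. Round through hole along the stand's y, 16 mm in diameter, 25 mm long (12.5 mm each way). Around it the bosshead reaches 17 mm to the front (-x), 47 mm to the back, 18 mm up and down; thumbscrews stand out 24 mm further to the front and the back, none enters the hole
- boss_right (a point): centre of the cross hole of the bosshead at y=-70 mm of the stand: the same part and hole, in line with the other
- short_rod: the shorter rod, to be left alone: same metal and diameter (12 mm), 200 mm long, lying beside the long one on the liner. Origin at its middle, x along it
- beaker: empty glass beaker, 72 mm across the lip, 92 mm tall, standing on the stand's base plate between the uprights below the line of the holes (its rim 106 mm above the bench). Origin at the centre of its underside. Leave it alone
- bottle: small capped reagent bottle, 56 mm in diameter, 100 mm tall, standing on the bench. Origin at the centre of its underside. Leave it alone
- spare_boss: a spare bosshead lying on the bench, about 112 mm long over its thumbscrews (along its x), 36 mm tall. Origin on its underside. Leave it alone

How it is judged:
By the outcome, as a careful person would: the job done as asked, in the order asked, and still so for the second after the job is handed in, while the arm keeps its last pose, push and grip.
It also fails if it takes over 64 s, if anything falls off the work surface, if the arm or the gripper's body presses on something with over 40 N, if the wrist force passes 120 N, or if a joint passes its speed limit or range.

## Working session

There is one attempt and no reset: what is moved stays moved. The work goes in short steps, each a Python script; the robot and the scene stay as the last script left them, time stands still between calls to the robot, and variables do not carry over. Pictures are saved under pics/ and viewed, at most 10 in all, crops included, and the job is handed in when it is done.

```bash
ls; mkdir -p pics; python3 - <<'E'
from workcell import *
import cv2,numpy as np,pickle
print(grip_point_offset)
for n in("top","side"):
    c=camera(n); cv2.imwrite(f"pics/{n}0.png",c["image"]); pickle.dump(c,open(f"{n}0.pkl","wb"))
    print(n,c["fx"],c["fy"],c["cx"],c["cy"],c["dist_coeffs"],np.round(c["cam_to_world"],3).tolist())
s=read_state();print(s["time"],s["ft_force"],s["tool_rot"],s["finger_gap"])
E
```

```text
pics
-18.700000000000003
top 514.8492933788151 514.8492933788151 334.209924538572 199.1919454372166 [-0.14133959  0.          0.          0.          0.        ] [[0.009, 0.982, -0.19, 369.01], [-1.0, 0.014, 0.022, 12.916], [0.025, 0.189, 0.982, 1298.991], [0.0, 0.0, 0.0, 1.0]]
side 412.4814289274519 412.4814289274519 319.1531155287871 199.2813646700696 [-0.10848702  0.          0.          0.          0.        ] [[-0.672, 0.565, -0.48, 158.119], [-0.741, -0.509, 0.438, 373.31], [0.003, 0.65, 0.76, 802.273], [0.0, 0.0, 0.0, 1.0]]
0.1 [-0.00976388 -0.19226926 -0.13285568] [[ 8.93463837e-01  4.49134895e-01 -4.66662270e-04]
 [ 4.49135134e-01 -8.93463466e-01  8.15700435e-04]
 [-5.05861606e-05 -9.38393262e-04 -9.99999558e-01]] 85.42665825587076
```

View pics/top0.png

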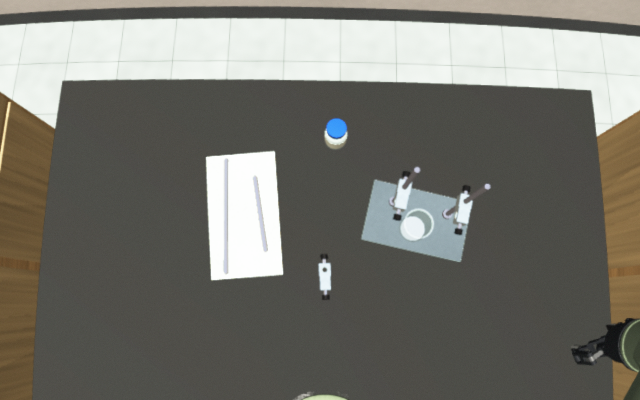

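View pics/side0.png

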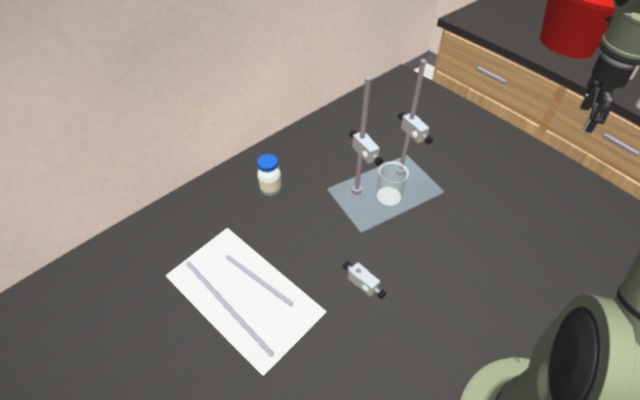

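The top view shows the liner at the left, with the long rod at column 226, rows 158–272, and the short rod from (256,177) to (265,250). The stand plate spans columns 362–470, rows 180–262, with bossheads at (402,195) and (463,209). The bottle is at (336,134) and the spare bosshead at (325,276). The side view agrees with this. Next I'll measure positions.

```bash
cat > vis.py <<'E'
import cv2,numpy as np
def und(c,px):
    K=np.array([[c["fx"],0,c["cx"]],[0,c["fy"],c["cy"]],[0,0,1]])
    return cv2.undistortPoints(np.asarray(px,float).reshape(-1,1,2),K,np.array(c["dist_coeffs"],float)).reshape(-1,2)
def onplane(c,px,z):
    u=und(c,px);T=np.array(c["cam_to_world"]);d=np.c_[u[:,0],-u[:,1],-np.ones(len(u))]@T[:3,:3].T
    return T[:3,3]+d*((z-T[2,3])/d[:,2])[:,None]
def project(c,P):
    T=np.array(c["cam_to_world"]);p=(np.atleast_2d(P)-T[:3,3])@T[:3,:3]*[1,-1,-1]
    K=np.array([[c["fx"],0,c["cx"]],[0,c["fy"],c["cy"]],[0,0,1]])
    return cv2.projectPoints(p,np.zeros(3),np.zeros(3),K,np.array(c["dist_coeffs"],float))[0].reshape(-1,2)
def cloud(c):
    h,w=c["range_z"].shape;v,u=np.mgrid[:h,:w];n=und(c,np.c_[u.ravel(),v.ravel()]);z=c["range_z"].ravel()
    T=np.array(c["cam_to_world"]);P=np.c_[n[:,0]*z,-n[:,1]*z,-z]@T[:3,:3].T+T[:3,3]
    P[z==0]=np.nan
    return P.reshape(h,w,3)
E
python3 - <<'E'
import pickle,cv2,numpy as np
from vis import *
for n in("top","side"):
    c=pickle.load(open(f"{n}0.pkl","rb"));im=c["image"];P=cloud(c);X,Y,Z=np.moveaxis(P,2,0)
    g=im.astype(int).sum(2)/3; b=np.zeros(g.shape,bool)
    inb=(X>100)&(X<750)&(Y>-400)&(Y<400)
    # rods
    lin=inb&(g>190)&(Z<30)&(Y>100); k=cv2.morphologyEx(lin.astype(np.uint8),cv2.MORPH_CLOSE,np.ones((15,15)))
    k=cv2.erode(k,np.ones((3,3)))
    m=(k>0)&(g<205)
    N,L,S,C=cv2.connectedComponentsWithStats(m.astype(np.uint8))
    for i in range(1,N):
        if S[i,4]<60: continue
        v,u=np.where(L==i);Q=onplane(c,np.c_[u,v],10)[:,:2];mu=Q.mean(0);d=np.linalg.svd(Q-mu,full_matrices=False)[2][0];t=(Q-mu)@d
        print(n,"rod",len(u),mu.round(1),"mid",(mu+d*(t.min()+t.max())/2).round(1),d.round(4),"len",t.max()-t.min(),"z",np.nanmedian(Z[L==i]))
    pl=inb&(np.abs(Z-14)<6)&(Y<0)&(g>70)
    N,L,S,C=cv2.connectedComponentsWithStats(pl.astype(np.uint8));i=1+S[1:,4].argmax()
    v,u=np.where(L==i);Q=onplane(c,np.c_[u,v],14)[:,:2].astype(np.float32);r=cv2.minAreaRect(Q);print(n,"plate",r,"z",np.nanmedian(Z[L==i]))
    print(n,"bench z",np.nanmedian(Z[inb&(g<60)&(Z<15)]))
    bo=inb&(Z>150)&(Z<215)&(Y<0)
    N,L,S,C=cv2.connectedComponentsWithStats(bo.astype(np.uint8))
    for i in range(1,N):
        if S[i,4]>25:
            q=P[L==i];print(n,"boss",S[i],C[i].round(1),q.mean(0).round(1),np.median(q[:,2]).round(1),q.min(0).round(),q.max(0).round())
    bt=inb&(Z>85)&(Z<130)&(im[...,0]>im[...,2]+60); print("bottle",np.nanmean(P[bt],0).round())
E
```

```text
top rod 149 [569.  255.8] mid [573.7 256. ] [-0.999  -0.0456] len 293.5769536018083 z 12.803398672381263
top plate ((564.804931640625, -226.73355102539062), (257.791259765625, 160.9092559814453), 77.38565826416016) z 14.72886055100264
top bench z 1.6288717215536508
top boss [393 171  19  50 483] [401.2 196.9] [ 590.  -160.   193.2] 197.1 [ 540. -181.  160.] [ 650. -142.  212.]
top boss [453 185  19  50 511] [461.7 210. ] [ 562.6 -295.3  191.6] 196.3 [ 510. -316.  160.] [ 621. -280.  213.]
bottle [ 541. -212.  104.]
side rod 286 [566.7 168.5] mid [575.8 170.1] [-0.984 -0.178] len 192.41203623860446 z 13.7285373012312
side rod 542 [557.3 255.8] mid [571.9 256.4] [-0.999  -0.0445] len 293.16414092048103 z 13.82030112920171
side plate ((562.9810791015625, -227.51995849609375), (261.5146484375, 163.36920166015625), 77.47883605957031) z 14.297883543304806
side bench z nan
side boss [398 112  35  32 595] [414.8 127.6] [ 560.2 -294.8  187. ] 188.0 [ 509. -320.  150.] [ 619. -281.  215.]
side boss [350 130  33  36 621] [365.7 147.1] [ 589.2 -158.5  188.2] 189.0 [ 539. -184.  162.] [ 650. -143.  214.]
bottle [ 549. -234.  104.]
  return np.nanmean(a, axis, out=out, keepdims=keepdims)
```

```bash
cat > geo.py <<'E'
import numpy as np
from workcell import *
S=np.array([564.,-227.,0]);yaw=np.radians(-12.56)
xs=np.array([np.cos(yaw),np.sin(yaw),0]);ys=np.array([-np.sin(yaw),np.cos(yaw),0]);zs=np.array([0,0,1.])
rod=np.array([572.8,256.2,8.]);rd=np.array([1,.045,0])/np.hypot(1,.045)
G=82.5   # grip point to rod middle
H=4.5    # rod axis behind TCP
SG=1
def rot(l,zt): x=SG*l/np.linalg.norm(l); return np.c_[x,np.cross(zt,x),zt]
def stand(x,y,z): return S+x*xs+y*ys+z*zs
def zt(t): return -np.cos(t)*zs+np.sin(t)*xs
def hold(p,l,t):
    """TCP pose with gripped rod point at p, rod lead direction l, tilt t"""
    z=zt(t);z=z-l*(z@l);z/=np.linalg.norm(z); return p+H*z, rot(l,z)
E
python3 - <<'E'
import geo;from geo import *
t=.6
for sg in(1,-1):
    geo.SG=sg
    for side in(1,-1):
        g=rod+side*G*rd;l=-side*rd
        R=rot(l,-zs);f=lambda v:None if v is None else np.round(v,2).tolist()
        print(sg,side,g.round(),f(inverse_kinematics(g-[0,0,H],R)))
        for y in(365,120):
            for tt in (0,.4,.6): print("   ",y,tt,f(inverse_kinematics(*hold(stand(0,y,180),-ys,tt))))
E
```

```text
1 1 [655. 260.   8.] [-0.01, 1.05, -0.8, 1.46, 0.84, 0.99, 0.59]
    365 0 [0.4, 0.97, -1.28, 1.52, 0.94, 1.36, 1.96]
    365 0.4 [0.42, 0.85, -1.28, 1.85, 1.33, 1.13, 1.56]
    365 0.6 [-0.12, 0.51, -0.45, 2.02, 1.38, 0.6, 1.27]
    120 0 [-0.56, 0.86, 1.11, 1.76, -0.86, 1.1, -2.52]
    120 0.4 [-0.49, 0.51, 0.72, 2.09, -0.9, 0.37, -2.46]
    120 0.6 [0.85, 0.59, -1.07, 2.19, 1.66, 0.62, 1.49]
1 -1 [490. 252.   8.] [-0.48, 0.75, -0.14, 1.92, 0.21, 0.48, -2.29]
    365 0 [0.4, 0.97, -1.28, 1.52, 0.94, 1.36, 1.96]
    365 0.4 [0.42, 0.85, -1.28, 1.85, 1.33, 1.13, 1.56]
    365 0.6 [-0.12, 0.51, -0.45, 2.02, 1.38, 0.6, 1.27]
    120 0 [-0.56, 0.86, 1.11, 1.76, -0.86, 1.1, -2.52]
    120 0.4 [-0.49, 0.51, 0.72, 2.09, -0.9, 0.37, -2.46]
    120 0.6 [0.85, 0.59, -1.07, 2.19, 1.66, 0.62, 1.49]
-1 1 [655. 260.   8.] [-0.38, 0.92, -0.13, 1.49, 0.15, 0.75, -2.1]
    365 0 [0.03, 0.67, -0.51, 1.54, 0.37, 1.02, -0.8]
    365 0.4 [-0.2, 0.51, -0.27, 1.88, 0.74, 0.56, -1.24]
    365 0.6 [-0.71, 0.51, 0.33, 2.05, 1.04, 0.24, -1.66]
    120 0 [0.35, 0.57, -0.38, 1.71, 0.25, 0.92, -0.35]
    120 0.4 [0.29, 0.42, -0.31, 2.05, 0.6, 0.35, -0.72]
    120 0.6 [0.85, 0.59, -1.07, 2.19, 1.66, 0.62, -1.65]
-1 -1 [490. 252.   8.] [-0.25, 0.79, -0.47, 1.91, 0.61, 0.59, 0.49]
    365 0 [0.03, 0.67, -0.51, 1.54, 0.37, 1.02, -0.8]
    365 0.4 [-0.2, 0.51, -0.27, 1.88, 0.74, 0.56, -1.24]
    365 0.6 [-0.71, 0.51, 0.33, 2.05, 1.04, 0.24, -1.66]
    120 0 [0.35, 0.57, -0.38, 1.71, 0.25, 0.92, -0.35]
    120 0.4 [0.29, 0.42, -0.31, 2.05, 0.6, 0.35, -0.72]
    120 0.6 [0.85, 0.59, -1.07, 2.19, 1.66, 0.62, -1.65]
```

```bash
sed -i 's/^SG=1/SG=-1/' geo.py; python3 - <<'E'
from geo import *
g=rod-G*rd;R=rot(rd,-zs)
movel([300,-520,440],max_speed=300)
movep(g+[0,0,420],R)
print(read_state()["time"])
movel(g+[0,0,60],max_speed=250)
movel(g-[0,0,H],max_speed=80,guard=15)
s=read_state();print(s["time"],s["eef_pos"],s["ft_force"])
clamp();s=read_state();print(s["time"],s["finger_gap"],s["gripper_force"],s["ft_force"])
movel(g+[0,0,200],max_speed=200)
s=read_state();print(s["time"],s["finger_gap"],s["ft_force"],s["torque"])
movep(*hold(stand(0,390,180),-ys,.4)); wait(.4)
s=read_state();print(s["time"],s["finger_gap"],s["ft_force"],s["eef_pos"],s["tool_rot"])
import cv2,pickle
for n in("top","side"):
    c=camera(n);pickle.dump(c,open(f"{n}1.pkl","wb"));cv2.imwrite(f"pics/{n}1.png",c["image"])
cv2.imwrite("pics/both1.png",np.hstack([cv2.resize(pickle.load(open(f"{n}1.pkl","rb"))["image"][:,120:520],(400,400)) for n in("top","side")]))
E
```

```text
3.7583
6.3083 [490.53458046 252.66220656   3.81699719] [-0.60946612 -0.14763329  0.20342952]
6.9833 9.142517350652327 58.64166498184204 [-2.17897719 -1.53294858  4.4881613 ]
8.1583 9.341714099239384 [-0.10777936 -0.18539554 -1.40319385] [-0.03376442  0.12874712 -0.00308301]
10.1833 9.278886162403484 [ 0.16528197 -0.91564862 -1.40933727] [650.4941508  153.26120435 175.83804718] [[ 2.17389946e-01  8.99062991e-01  3.80035985e-01]
 [ 9.76084837e-01 -2.00219568e-01 -8.46788943e-02]
 [-4.10192700e-05  3.89355703e-01 -9.21087474e-01]]
```

View pics/both1.png

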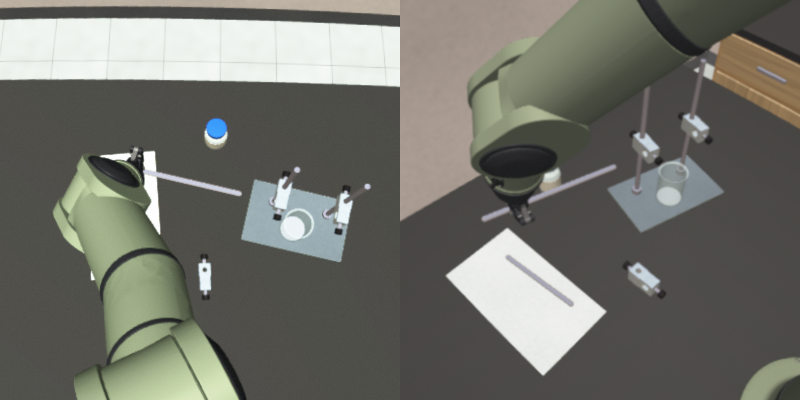

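The top half of that picture shows the rod in the gripper, running from about (145,172) to its tip at (240,193) and pointing at the stand. The side half has the rod from (483,218) to (615,168), and the short rod still on the liner. I'll fit the rod and upright axes to subpixel precision against the model.

```bash
cat > prof.py <<'E'
import cv2,numpy as np
from vis import *
def offsets(c,A,D,ss,r,bg=None,hw=9):
    """perp. pixel offset of a cylinder (axis A+s*D) at each s: edges found by gradient about predicted width"""
    im=cv2.cvtColor(c["image"],cv2.COLOR_BGR2GRAY).astype(np.float32);out=[]
    T=np.array(c["cam_to_world"])
    for s in ss:
        P=A+s*D;p,q=project(c,[P,P+2*D]);t=(q-p)/np.linalg.norm(q-p);n=np.array([-t[1],t[0]])
        k=np.arange(-hw,hw+.01,.1);xy=(p+k[:,None]*n).astype(np.float32)
        v=cv2.remap(im,xy[None,:,0].copy(),xy[None,:,1].copy(),cv2.INTER_CUBIC).ravel()
        dist=-((P-T[:3,3])@T[:3,2]);w=r*c["fx"]/dist
        g=np.gradient(cv2.GaussianBlur(v[:,None],(1,9),2).ravel())
        # antisymmetric edge pair score
        sc=np.array([abs(np.interp(o-w,k,g)-np.interp(o+w,k,g)) if abs(o)<hw-w-.5 else -1 for o in k])
        i=sc.argmax();out.append((s,k[i],sc[i],*n,*p))
    return np.array(out)
E
python3 - <<'E'
from geo import *;from prof import *;import pickle
from scipy.optimize import least_squares
s=read_state();R=np.array(s["tool_rot"]);A=np.array(s["eef_pos"])-H*R[:,2];D=-R[:,0]*1.0
D=D if D@-ys>0 else -D
print("stand coords of grip",(A-S)@np.c_[xs,ys,zs], "D",(D@np.c_[xs,ys,zs]).round(4))
for n in("top","side"):
    c=pickle.load(open(n+"1.pkl","rb"))
    o=offsets(c,A,D,np.arange(50,232,10.),6); print(n,"rod",np.c_[o[:,0],o[:,1].round(1),o[:,2].round(1)].tolist()); 
    print(" n",o[5,3:5], "mm/px", [ (project(c,A+130*D+v)-project(c,A+130*D)).round(2).tolist() for v in (10*xs,10*zs)])
    for y in(70,-70):
        o=offsets(c,stand(32,y,0),zs,np.r_[np.arange(100,160,10.),np.arange(205,350,10.)],6)
        print(n,"upr",y,np.c_[o[:,0],o[:,1].round(1),o[:,2].round(1)].tolist(),o[10,3:5].round(2),
         [ (project(c,stand(32,y,200)+v)-project(c,stand(32,y,200))).round(2).tolist() for v in (10*xs,10*ys)])
E
```

```text
stand coords of grip [1.61069675e-02 3.89969823e+02 1.80008090e+02] D [ 0. -1.  0.]
top rod [[50.0, -0.0, 13.6], [60.0, -0.0, 12.9], [70.0, 0.1, 13.7], [80.0, 0.1, 13.3], [90.0, -0.0, 13.1], [100.0, 0.1, 13.4], [110.0, 0.1, 13.4], [120.0, 0.1, 13.6], [130.0, 0.1, 13.7], [140.0, 0.1, 12.8], [150.0, -0.0, 13.6], [160.0, 0.1, 13.7], [170.0, 0.1, 14.1], [180.0, 0.1, 13.9], [190.0, -0.0, 13.9], [200.0, 0.1, 14.6], [210.0, 0.1, 14.2], [220.0, -0.0, 14.2], [230.0, -0.1, 7.3]]
 n [-0.2261883  0.9740836] mm/px [[[1.05, -4.26]], [[-0.04, -0.99]]]
top upr 70 [[100.0, 0.8, 6.3], [110.0, 0.5, 6.6], [120.0, 0.1, 7.1], [130.0, -0.5, 4.9], [140.0, -1.5, 5.9], [150.0, -2.0, 5.7], [205.0, -0.4, 16.0], [215.0, -5.6, 16.7], [225.0, -5.7, 16.2], [235.0, -0.4, 15.4], [245.0, -0.5, 15.1], [255.0, -0.5, 12.6], [265.0, -0.7, 9.7], [275.0, -3.0, 6.7], [285.0, 0.3, 2.6], [295.0, -0.3, 3.5], [305.0, -0.5, 3.5], [315.0, 0.1, 3.0], [325.0, -0.6, 1.7], [335.0, 4.1, 2.9], [345.0, -0.4, 10.2]] [0.8 0.6] [[[0.9, -4.32]], [[-4.42, -1.03]]]
top upr -70 [[100.0, -0.3, 9.4], [110.0, -0.7, 5.5], [120.0, -0.0, 6.9], [130.0
[... 1087 characters left out ...]
, 0.5, 2.5], [265.0, 0.3, 2.9], [275.0, -0.0, 2.7], [285.0, 0.5, 2.7], [295.0, 0.2, 2.6], [305.0, 0.6, 2.8], [315.0, 0.3, 2.8], [325.0, -0.0, 2.9], [335.0, -1.6, 0.9], [345.0, 4.0, 0.5]] [0.99 0.1 ] [[[-2.48, -2.58]], [[-3.77, 1.45]]]
side upr -70 [[100.0, 0.1, 3.0], [110.0, 0.4, 2.9], [120.0, -0.1, 2.8], [130.0, 0.2, 3.2], [140.0, 0.4, 2.9], [150.0, 6.0, 4.2], [205.0, 0.1, 8.8], [215.0, -0.6, 2.5], [225.0, 0.7, 2.9], [235.0, -0.0, 2.8], [245.0, 0.2, 2.9], [255.0, 0.4, 2.7], [265.0, -0.2, 2.6], [275.0, 0.2, 2.6], [285.0, 0.1, 2.5], [295.0, 0.2, 2.8], [305.0, 0.1, 3.0], [315.0, 3.6, 1.9], [325.0, 0.5, 9.0], [335.0, -0.0, 4.6], [345.0, 5.5, 4.7]] [0.98 0.2 ] [[[-2.63, -2.34]], [[-3.36, 1.28]]]
```

```bash
python3 - <<'E'
from geo import *;from prof import *;import pickle
from scipy.optimize import least_squares
def edge(c,P,nw):
    im=cv2.cvtColor(c["image"],cv2.COLOR_BGR2GRAY).astype(np.float32)
    k=np.arange(-12,12.01,.1);p=project(c,P+k[:,None]*nw).astype(np.float32)
    v=cv2.remap(im,p[None,:,0].copy(),p[None,:,1].copy(),cv2.INTER_LINEAR).ravel()
    hi,lo=np.median(v[:60]),np.median(v[-60:])
    if hi-lo<15: return None
    i=np.where(v<(hi+lo)/2)[0]
    return k[i[0]]
fits=[]
for n in("top","side"):
  for q in"01":
    c=pickle.load(open(n+q+".pkl","rb"));rows=[]
    for nx,ny,h in((1,0,80),(-1,0,80),(0,1,130),(0,-1,130)):
        L=130 if nx else 80
        for t in np.arange(-L+15,L-14,8):
            lx,ly=(nx*h,t) if nx else (t,ny*h)
            e=edge(c,stand(lx,ly,14),nx*xs+ny*ys)
            if e is not None: rows.append((lx,ly,nx,ny,e))
    r=np.array(rows)
    f=lambda p:(r[:,4]-((p[0]-p[2]*r[:,1])*r[:,2]+(p[1]+p[2]*r[:,0])*r[:,3]+p[3]))
    s=least_squares(f,np.zeros(4),loss="soft_l1",f_scale=.5);print(n,q,len(r),"dx,dy,dyaw,grow",s.x.round(4),"med res",np.median(abs(f(s.x))).round(2))
s=read_state();R=np.array(s["tool_rot"]);A=np.array(s["eef_pos"])-H*R[:,2];D=-ys
rows=[]
for n in("top","side"):
    c=pickle.load(open(n+"1.pkl","rb"));o=offsets(c,A,D,np.arange(50,226,5.),6)
    for a in o:
        P=A+a[0]*D;J=[(project(c,P+v)-project(c,P))[0]@a[3:5] for v in(xs,zs)]
        rows.append((a[0]-130,a[1],*J))
r=np.array(rows)
f=lambda p:r[:,1]-r[:,2]*(p[0]+p[1]*r[:,0])-r[:,3]*(p[2]+p[3]*r[:,0])
q=least_squares(f,np.zeros(4),loss="soft_l1",f_scale=.2);C=np.linalg.inv(q.jac.T@q.jac)*.04
print("rod dx,slope,dz,slope",q.x.round(4),np.sqrt(np.diag(C)).round(4))
# tip position along D
for n in("top","side"):
    c=pickle.load(open(n+"1.pkl","rb"));im=cv2.cvtColor(c["image"],cv2.COLOR_BGR2GRAY).astype(np.float32)
    k=np.arange(215,250,.25);p=project(c,A+k[:,None]*D).astype(np.float32);v=cv2.remap(im,p[None,:,0].copy(),p[None,:,1].copy(),1).ravel()
    print(n,"tip at",k[np.where(v<(v[:20].mean()+v[-20:].mean())/2)[0][0]],v[::12].round())
E
```

```text
top 0 89 dx,dy,dyaw,grow [ 1.9319e+00  2.3890e-01 -1.0000e-04 -1.8490e-01] med res 0.24
top 1 89 dx,dy,dyaw,grow [ 1.9232e+00  2.3820e-01  1.0000e-04 -1.8330e-01] med res 0.24
side 0 92 dx,dy,dyaw,grow [ 1.1202e+00 -1.9344e+00  1.8000e-03  3.9050e-01] med res 0.19
side 1 92 dx,dy,dyaw,grow [ 1.0997e+00 -1.9254e+00  1.7000e-03  3.6440e-01] med res 0.19
rod dx,slope,dz,slope [ 0.0324  0.0026  0.266  -0.0102] [0.1323 0.0025 0.244  0.0049]
top tip at 231.75 [210. 211. 211. 212. 210. 183. 103.  78.  77.  78.  78.  78.]
side tip at 234.5 [167. 167. 168. 168. 167. 164. 139.  94.  75.  73.  73.  73.]
```

```bash
sed -i 's/^xs=/#&/;s/^S=.*/S=np.array([564.,-227.,0]);yaw=np.radians(-12.56)+.0007/' geo.py
sed -i 's/^#xs=/xs=/' geo.py; cat >> geo.py <<'E'
S=S+1.6*xs-.7*ys
TILT=.4
def lead(px,pz): v=-ys+px*xs+pz*zs; return v/np.linalg.norm(v)
def go(x,y,z,px=0.,pz=0.,v=60,guard=None):
    p,R=hold(stand(x,y,z),lead(px,pz),TILT); return movel(p,R,max_speed=v,guard=guard)
def at():
    s=read_state();R=np.array(s["tool_rot"]);A=np.array(s["eef_pos"])-H*R[:,2]-S
    return np.array([A@xs,A@ys,A@zs]),s
def probe(x,y,z,px,pz,ax,d=3.5,g=1.0,v=8):
    """touch both ways along stand axis ax (0:x, 2:z); returns the two contact coordinates"""
    out=[]
    for sg in(1,-1):
        t=[x,y,z];t[ax]+=sg*d
        hit=go(*t,px,pz,v=v,guard=g);a,s=at();out.append((hit,round(a[ax],2),np.round(s["ft_force"],1).tolist()))
        go(x,y,z,px,pz,v=20)
    print("probe",ax,out,s["time"]);return out
E
python3 - <<'E'
from geo import *
px,pz=-.002,.008
z=180-pz*230+1.  # tip about 181 nominal minus est. sag
z=180.0
print(go(0,365,z,px,pz),read_state()["time"])
F=[]
for i in range(10): wait(.02);F.append(read_state()["ft_force"])
print(np.std(F,0),np.mean(F,0))
hit=go(0,333,z,px,pz,v=40,guard=3);print(hit,at()[0])
hit=hit or go(0,296,z,px,pz,v=30,guard=2.5);a,s=at();print(hit,a,s["ft_force"],s["time"])
if not hit: probe(0,296,z,px,pz,2)
E
```

```text
False 10.8667
[0.43850281 0.48212989 0.44377804] [-0.09924128  0.16058232 -1.36210229]
False [2.19061578e-03 3.33316967e+02 1.80042481e+02]
False [-4.87167827e-02  2.96275962e+02  1.79982694e+02] [ 0.03650138 -0.08444713 -1.98162962] 13.3667
probe 2 [(False, np.float64(183.54), [-0.2, -0.1, -1.2]), (False, np.float64(176.49), [0.5, 0.5, -0.9])] 14.8667
```

```bash
python3 - <<'E'
from geo import *
import cv2,pickle
o=[]
for n,(r,cc) in dict(top=((150,250),(300,500)),side=((80,220),(250,450))).items():
    c=camera(n);pickle.dump(c,open(f"{n}2.pkl","wb"));o.append(cv2.resize(c["image"][r[0]:r[1],cc[0]:cc[1]],None,fx=3 if n=="side" else 3,fy=3 if n=="side" else 3,interpolation=cv2.INTER_CUBIC))
cv2.imwrite("pics/b2.png",np.vstack(o)[:600] if False else cv2.resize(np.vstack(o),(500,600)))
E
```

```text
(no output)
```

View pics/b2.png

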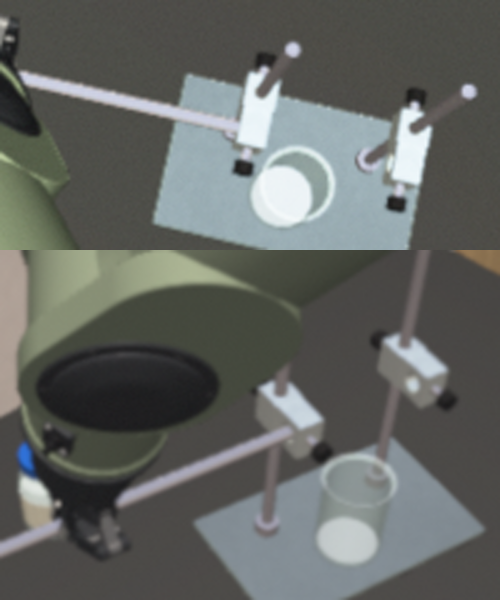

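The top crop shows the rod meeting the left bosshead's left face at about (235,127). The side crop shows it going into the hole face near (290,432). I'll refit the rod line, push deeper and feel for contact with averaged forces.

```bash
cat >> prof.py <<'E'
def rodfit(cs,A,D,xs,zs,ss,s0):
    from scipy.optimize import least_squares
    rows=[]
    for c in cs:
        for a in offsets(c,A,D,ss,6):
            P=A+a[0]*D;rows.append((a[0]-s0,a[1],*[(project(c,P+v)-project(c,P))[0]@a[3:5] for v in(xs,zs)]))
    r=np.array(rows);f=lambda p:r[:,1]-r[:,2]*(p[0]+p[1]*r[:,0])-r[:,3]*(p[2]+p[3]*r[:,0])
    q=least_squares(f,np.zeros(4),loss="soft_l1",f_scale=.2);return q.x.round(4)
E
cat >> geo.py <<'E'
def force(t=.4):
    F=[]
    for i in range(int(t/.02)):
        wait(.02);s=read_state();F.append(np.r_[s["ft_force"],s["torque"]])
    F=np.mean(F,0);B=np.c_[xs,ys,zs];return np.r_[F[:3]@B,F[3:]@B]   # stand axes
E
python3 - <<'E'
from geo import *;from prof import *;import pickle
px,pz=-.002,.008
a,s=at();A=S+a[0]*xs+a[1]*ys+a[2]*zs
cs=[pickle.load(open(n+"2.pkl","rb")) for n in("top","side")]
print("fit about l",rodfit(cs,A,lead(px,pz),xs,zs,np.arange(60,205,5.),130))
print(a,force(.3).round(2))
h=go(0,193,180,px,pz,v=50,guard=4);print(h,at()[0],force(.3).round(2))
if not h:
  for d in(1,2,-1,-2):
    go(0,193,180+d,px,pz,v=20);print("z",d,force(.3).round(2))
  go(0,193,180,px,pz,v=20)
  for d in(1,2,-1,-2):
    go(d,193,180,px,pz,v=20);print("x",d,force(.3).round(2))
  go(0,193,180,px,pz,v=20)
print(read_state()["time"])
E
```

```text
fit about l [ 0.7743  0.0082  0.4421 -0.0121]
[-1.47708937e-02  2.95940439e+02  1.80023330e+02] [ 0.02 -0.26 -1.12  0.1   0.52  0.  ]
False [6.62054098e-03 1.93244534e+02 1.80012603e+02] [-0.06 -0.1  -1.02  0.1   0.53  0.01]
z 1 [-0.01  0.03 -0.83  0.11  0.51  0.01]
z 2 [ 0.12  0.06 -0.94  0.11  0.51  0.  ]
z -1 [ 0.08 -0.01 -1.17  0.12  0.51  0.  ]
z -2 [ 0.37 -0.19 -0.72  0.05  0.41  0.02]
x 1 [ 0.07  0.05 -1.09  0.11  0.51  0.01]
x 2 [-0.02 -0.09 -1.21  0.11  0.51 -0.01]
x -1 [ 0.06  0.14 -1.22  0.12  0.5   0.  ]
x -2 [ 0.45 -0.05 -0.99  0.09  0.38  0.07]
22.6
```

```bash
cat >> geo.py <<'E'
def bound(p,ax,start,step,px,pz,lim=5.,thr=.03):
    """step along ax from p until the moment changes; p must be free. Comes back to p."""
    go(*p,px,pz,v=30);t0=force(.16)[3:];d=start
    while abs(d)<=lim:
        q=list(p);q[ax]+=d;go(*q,px,pz,v=20);e=np.abs(force(.1)[3:]-t0).max()
        if e>thr: break
        d+=step
    go(*p,px,pz,v=30);return p[ax]+d-step/2*0,round(e,3)
def centre(p,px,pz,sx=(1.5,-1.5),sz=(1.5,-1.5),step=.4):
    b=[bound(p,0,sx[0],step,px,pz),bound(p,0,sx[1],-step,px,pz),bound(p,2,sz[0],step,px,pz),bound(p,2,sz[1],-step,px,pz)]
    print(b,read_state()["time"]);return (b[0][0]+b[1][0])/2,(b[2][0]+b[3][0])/2
E
python3 - <<'E'
from geo import *
print(centre((0,193,180),-.002,.008,sx=(2.4,-1.2),sz=(2.4,-1.2)))
E
```

```text
[(2.4, np.float64(0.033)), (-1.2, np.float64(0.053)), (183.2, np.float64(0.083)), (178.8, np.float64(0.05))] 27.175
(0.6, 181.0)
```

```bash
python3 - <<'E'
from geo import *
px,pz=-.002,.008
print(go(.6,285,181,px,pz,v=80,guard=6))
print(centre((.6,285,181),px,pz,sx=(1.2,-1.2),sz=(1.2,-1.2),step=.5))
E
```

```text
False
[(3.3000000000000003, np.float64(0.07)), (-2.1, np.float64(0.07)), (182.2, np.float64(0.048)), (178.3, np.float64(0.031))] 35.3417
(0.6000000000000001, 180.25)
```

```bash
python3 - <<'E'
from geo import *
import cv2
px,pz=-.002,0
print(go(.6,285,182,px,pz,v=20),go(.6,195,182,px,pz,v=70,guard=5));t0=force(.1);print(t0.round(3))
h=go(.6,150,182,px,pz,v=35,guard=4);print(h,at()[0],force(.1).round(3))
if not h:
    h=go(.6,120.5,182,px,pz,v=35,guard=4);print(h,at()[0],force(.2).round(3))
print(read_state()["time"])
o=[]
for n,(r,cc) in dict(top=((150,250),(300,500)),side=((80,180),(280,480))).items():
    c=camera(n);import pickle;pickle.dump(c,open(n+"3.pkl","wb"));o.append(cv2.resize(c["image"][r[0]:r[1],cc[0]:cc[1]],None,fx=3,fy=3,interpolation=cv2.INTER_CUBIC))
cv2.imwrite("pics/b3.png",np.vstack(o))
E
```

```text
False False
[ 0.065  0.228 -1.131  0.115  0.525 -0.009]
False [  0.60060956 150.24029863 182.01485017] [-0.005  0.268 -0.838  0.095  0.513  0.016]
False [  0.60236891 120.76079221 182.00278654] [ 0.343  0.098 -0.903  0.092  0.499  0.004]
39.7833
```

View pics/b3.png

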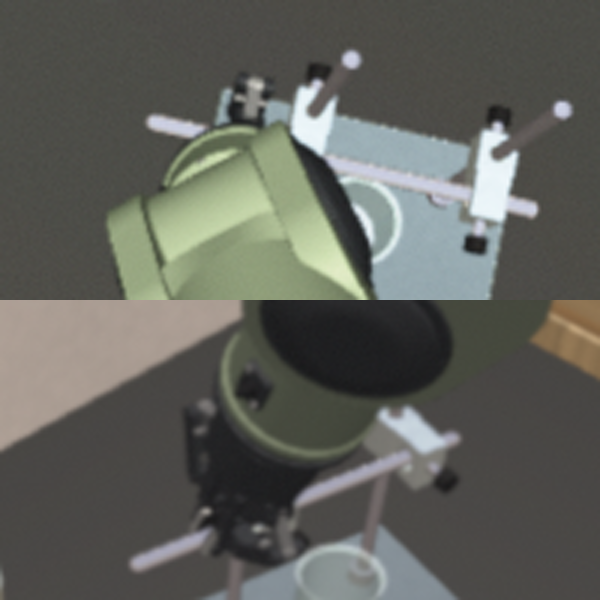

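The rod passes through both bossheads. In the top crop the tip is at about (537,209) and the tail at (150,121), and the beaker is untouched. Next I'll check how far it sticks out and feel for the centre at this depth.

```bash
python3 - <<'E'
from geo import *;from vis import *;import pickle
for n in("top","side"):
    c=pickle.load(open(n+"3.pkl","rb"));im=cv2.cvtColor(c["image"],cv2.COLOR_BGR2GRAY).astype(np.float32)
    for k in(np.arange(-95,-135,-.25),np.arange(160,210,.25)):
        p=project(c,np.array([stand(0,y,180) for y in k])).astype(np.float32);v=cv2.remap(im,p[None,:,0].copy(),p[None,:,1].copy(),1).ravel()
        i=np.where(v<(v[:24].max()+v[-20:].mean())/2)[0];i=i[i>20];print(n,"end at y",k[i[0]] if len(i) else None)
print(centre((.6,120.5,182),-.002,0,sx=(1.,-1.),sz=(1.,-1.),step=.5))
print(force(.1).round(3))
E
```

```text
top end at y -111.0
top end at y 188.25
side end at y -114.5
side end at y 183.75
[(1.6, np.float64(0.03)), (-0.9, np.float64(0.143)), (183.0, np.float64(0.146)), (179.5, np.float64(0.082))] 45.0833
(0.35000000000000003, 181.25)
[ 0.072 -0.239 -1.242  0.1    0.509 -0.023]
```

```bash
python3 - <<'E'
from geo import *
x0,z0,px0,pz0=.35,181.15,-.002,0
def pose(dx,dz):  # right-hole displacement in mm, pivot at the left hole
    a,b=dx/140,dz/140;go(x0-50*a,120.5,z0-50*b,px0+a,pz0+b,v=20)
go(x0,120.5,z0,px0,pz0,v=20);t0=force(.2)[3:];print(t0.round(3))
for ax in(0,1):
    for sg in(1,-1):
        for d in(1,1.5,2,2.5):
            q=[0,0];q[ax]=sg*d;pose(*q);e=force(.1)[3:]-t0
            if abs(e).max()>.03: break
        print("xz"[ax],sg*d,e.round(3),read_state()["time"]);pose(0,0)
        if read_state()["time"]>54.5: raise SystemExit
print(force(.2).round(3))
E
```

```text
[ 0.114  0.523 -0.   ]
x 2 [-0.041 -0.031 -0.002] 46.5833
x -1.5 [-0.032 -0.009  0.008] 47.5
z 2 [-0.002 -0.037  0.005] 48.75
z -1 [-0.031 -0.017 -0.009] 49.3333
[ 0.213 -0.089 -1.033  0.098  0.505  0.006]
```

```bash
python3 - <<'E'
from geo import *
P=(-.01,120.5,180.85);px,pz=-.002+.0032,.0034
go(*P,px,pz,v=10);t0=force(.4);print(t0.round(3))
for d in((1.3,0),(-1.3,0),(0,1.3),(0,-1.3)):
    go(P[0]+d[0],P[1],P[2]+d[1],px,pz,v=25);print(d,(force(.2)-t0).round(3),read_state()["time"])
go(*P,px,pz,v=20);print(force(.4).round(3),at()[0],read_state()["time"])
E
```

```text
[-1.050e-01 -3.900e-02 -1.264e+00  1.040e-01  5.100e-01  1.000e-03]
(1.3, 0) [0.223 0.056 0.246 0.015 0.005 0.015] 50.75
(-1.3, 0) [ 0.228  0.141  0.143  0.018 -0.058  0.016] 51.1667
(0, 1.3) [-0.022  0.02   0.319 -0.009  0.008  0.001] 51.5833
(0, -1.3) [0.089 0.014 0.085 0.002 0.004 0.001] 52.0
[ 0.167 -0.017 -1.135  0.103  0.512 -0.002] [-1.60178171e-03  1.20506845e+02  1.80830483e+02] 52.5833
```

```bash
python3 - <<'E'
from geo import *
P=(.3,120.5,180.85);px,pz=-.002+.0032,.0034
go(*P,px,pz,v=10);t0=force(.3);print(t0.round(3))
for d in((1.5,0),(-1.5,0),(0,1.7),(0,-1.7)):
    go(P[0]+d[0],P[1],P[2]+d[1],px,pz,v=25);print(d,(force(.2)-t0).round(3))
go(*P,px,pz,v=20);print(force(.3).round(3),at()[0],read_state()["time"])
E
```

```text
[-0.096 -0.049 -1.29   0.103  0.514  0.006]
(1.5, 0) [ 0.158 -0.01   0.325 -0.006  0.004 -0.003]
(-1.5, 0) [ 0.02  -0.082  0.01  -0.001 -0.012 -0.006]
(0, 1.7) [ 0.202  0.     0.121 -0.005 -0.008 -0.009]
(0, -1.7) [-0.319  0.459  0.275 -0.015  0.003 -0.012]
[ 0.083 -0.163 -1.311  0.101  0.518  0.004] [  0.27829973 120.50167566 180.81587891] 55.3
```

Moving the rod 1.5 mm sideways and 1.7 mm up and down makes no contact, so it is centred in both holes. Handing in.

```bash
python3 -c "
from workcell import *
wait(.3);print(read_state()['qvel'].__abs__().max() if hasattr(read_state()['qvel'],'max') else read_state()['qvel']);print(finish_job())"
```

```text
0.002185112052711552
the job is handed in; nothing more can be done
None
```

I handed the job in at about 56 s: the long rod is through both bossheads, sticking out about 30 mm past the far one (28–32 mm by the two cameras), and the gripper is holding it still, level and centred, touching neither hole.

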